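# Lock the cup holder with its quick-release pin

### The job

The cup holder's arm is already slotted into its counter bracket with the holes lined up. Take the quick-release pin with the two squeeze buttons out of the wooden rack, squeeze its buttons in while you slide it straight down through the bracket's holes until its flange sits fully home, then let go so that the buttons spring out and the balls lock. Leave the plain round-knobbed pin in the rack.

Things in the scene. Friction and masses are not known exactly. Their poses are not given: they have to be found in the camera images.
- lock_pin_grip (a point): Loose ball-lock pin (150 g) upright in one of the rack's two holes; the point is on its axis at its buttons' mid-height. Own z up, own y through both buttons. Head: black block 32 (x) x 24 (y) x 42 mm, top 17 mm above this point; steel button on each y face, 36 mm over both. Close the fingers along y on the buttons until flush (24 mm). Below: steel flange 50 mm wide, top 25 mm under this point
- lock_pin_flange (a point): Same pin: centre of its flange's underside, 30 mm below lock_pin_grip; home when it meets mouth. The steel shaft, 15 mm thick, reaches 64 mm down from here, its last 12 mm tapered to 5 mm; two locking balls sit 46 mm below here, 27 mm over both when the buttons are out, flush with the shaft when they are pressed
- button_a (a joint): Steel button 14 mm wide, 20 mm high on the pin head's +y face, standing out 6 mm: 0 = out (balls out), 0.006 = pressed flush (balls in); a spring of 4 N rising to 8 N pushes it out
- button_b (a joint): Button on the pin head's -y face, same size, values and spring
- mouth (a point): Centre of the upper hole's mouth on top of the fixed dark steel counter bracket, 81 mm above the counter. Own z up, own x along the aluminium arm to the ring round a stack of paper cups (200 mm away, 172 mm tall). Holes 24 mm wide, the top one countersunk to 36 mm; upper plate, arm and lower plate together 36 mm thick. Nothing within 100 mm stands higher than the mouth
- rack: Wooden rack (fixed), 70 (x) x 200 (y) x 70 mm high, origin at the centre of its underside; two 32 mm holes at y = +60 mm and -60 mm from its centre, a pin hanging by its flange on the top face (70 mm above the counter) in each
- plain_pin_grip (a point): The other loose pin in the rack, with a round black knob 34 mm across and no buttons or balls; the point is on its axis 30 mm above its flange's underside, 17 mm below its top (which stands 117 mm above the counter: carry the other pin's tip over it). Leave it where it is
Not all that is in view belongs to the job. Leave any blue, orange or turquoise look-alike of the part that bears lock_pin_grip alone.

How it is judged:
By the outcome, as a careful person would: the job done as asked, in the order asked, and still so for the second after the job is handed in, with the robot touching nothing.
It also fails if it takes over 45 s, if anything falls off the work surface, if the arm or the gripper's body presses on something with over 40 N, if the wrist force passes 120 N, or if a joint passes its speed limit or range.

### The arm

A 6-joint arm with a two-finger parallel gripper is mounted at the origin on a cart in front of the work surface, level with it; the furniture and walls round the work are solid. World frame = base frame: x ahead of the robot, y to its left, z up, the work surface at z = 0. Lengths are in m, angles in degrees, forces in N, time in s.
With the tool pointing down it reaches from about 0.25 to 0.725 m from the base axis. Payload 9.7 kg.
Tool frame: the origin (TCP) lies midway between the tips of the shut fingers; the grasp point (between the pads) lies 19 mm behind it (bot.hold_point_z is the distance from the TCP to the grasp point, in m); z points along the fingers, y is the line along which they close (so a half turn about z gives the same grasp; the last joint's range is limited). The gripper opens to 85 mm and grips with 20 to 120 N. Pads are 22 mm wide; open, the fingers measure 114 mm over their backs; the gripper's body (76 mm by 85 mm) begins 54 mm behind the grasp point. The pads swing forward as they close: fully open they stand 13 mm farther back than shut.
Start: joints at [-72.823, 4.979, 10.078, 95.1, 0, 90], TCP at [0.162, -0.525, 0.231] pointing down, gripper open.
Joint ranges: [-179.16, 179.16], [-48.56, 103.87], [-65.8, 70.77], [-126.05, 130.52], [-82.76, 87.17], [-180, 180]. Speed limits (degrees/s): [127.2, 127.2, 147.25, 180, 180, 180].

### API

Orientations are given as [roll, pitch, yaw] about the fixed x, y, z axes, in that order (R = Rz(yaw) Ry(pitch) Rx(roll)).
In Python, from workcell import bot gives the robot as it stands.
- The arm moves only by the tool play_rows, never from a script. Its argument "steps" is a list that holds one entry, the list of rows, each a list of 4 numbers: the shift along the tool's x, y, z in m, then the turn about the tool's z in rad. In form: [[[tx, ty, tz, yaw], ...]]. A call has exactly 5 rows; each row shifts and turns the commanded pose from where the row before left it, along the tool's axes as they then stand; what a row does not reach is not made up. A row lasts 1/12 s, in which the tool goes at most 41.7 mm and 7.16 degrees, less where a joint would pass 70% of its speed; a pose out of reach is approached as far as the arm can. A call is refused whole if a number of a shift passes 0.0417 or a number of a turn 0.125, either way. A call with a gripper value outside its range is refused whole. "gripper" is the finger opening in m, from 0 to 0.0854, set as the call begins (left out, the last holds). The fingers move at their own pace and stop on an object; "squeeze" is the grip in N (left out, the last holds). Time passes only in rows, so rows that do not move let the fingers close, or fill a call up. It gives the time, the measured TCP pose, the force, the opening and the grip force at its end, in the units of the state.
- bot.get_obs(): the state, without advancing time (a new reading comes with each control period).
- bot.camera(name): name is "scene" or "top" or "wrist"; returns a dict with "img" (384x512x3 uint8, blue, green, red), "vfov" (degrees; the focal length in pixels is half the picture's height over the tangent of half this angle, whatever the lens; pixels are square), "cx", "cy" (the principal point, pixels), "xyz" and "attitude" of the camera in the world. Camera axes: x right, y down, z forward; pixel columns grow to the right and rows downward; lengths in m; the calibration is good to about 2 mm. A picture is of the moment at which its call begins. There is no depth.
- bot.job_done(): hands the job in; it is judged then, once.
The state is a dict: "time": time; "q": joint angles; "qd": joint speeds; "joint_efforts": joint torques, N m; "ee_pos": TCP position; "tcp_rot": TCP orientation; "wrist_force": force on the tool from outside, world axes, zero at the start; "torque": the same for the moment, N m; "opening": finger opening in m; "grasp_force": force on a finger pad.
Only numpy, scipy, OpenCV 4.12 (cv2) and the standard library are available. Lean on these libraries where they do the work, as an engineer would, in place of code of your own. Each camera call takes 0.05 s, during which the arm holds its last target. There are 200 camera calls.

## Working session

There is one attempt and no reset: what is moved stays moved. The work goes in short steps, Python scripts to look and compute and a tool call to move; the robot and the scene stay as the last step left them, time stands still between calls to the robot, and variables do not carry over. Pictures are saved under pics/ and viewed, at most 10 in all, crops included, and the job is handed in when it is done.

Besides the shell and the picture viewer there is one more tool, called after "Call:" as name(argument=value, ...), one argument or row to a line, values as JSON. play_rows: Moves the arm, as the interface text tells. Its arguments: {"type":"object","properties":{"steps":{"type":"array","items":{"type":"array","items":{"type":"array","items":{"type":"number"}}}},"gripper":{"type":"number"},"squeeze":{"type":"number"}},"required":["steps"]}

```bash
mkdir -p pics; ls
python3 - <<'E'
from workcell import bot
import cv2,numpy as np
o=bot.get_obs();print(o['time'],o['ee_pos'],o['tcp_rot'],o['opening'],bot.hold_point_z)
for n in("scene","top"):
    c=bot.camera(n);cv2.imwrite(f"pics/{n}1.png",c["img"]);print(n,c["vfov"],c["cx"],c["cy"],c["xyz"],c["attitude"])
E
```

```text
pics
0.0 [ 0.16234865 -0.52527865  0.23060332] [-1.79928146e+02  5.82642406e-04  1.71754321e+01] 0.08541478042152056 0.0187
scene 55.77715601746096 253.5604049472198 194.04475228563973 [0.24538878 0.43559638 0.75153902] [-1.40448961e+02 -1.29468367e-01 -1.52110759e+02]
top 52.901417498649536 256.73146773604117 195.25381664137166 [ 0.45892062 -0.06058707  1.06441945] [-177.09667118    0.96951055  -90.06166188]
```

View pics/scene1.png

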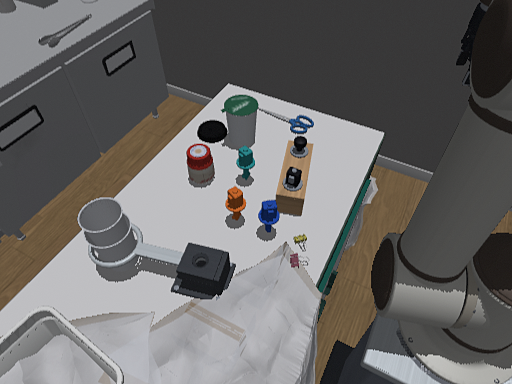

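View pics/top1.png

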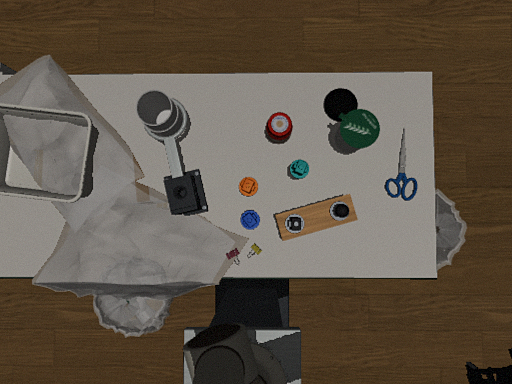

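The top view shows the lock pin's square head near (294,223), the plain knob near (341,211), the rack between them, and the bracket hole near (181,192). In the scene view the lock pin is near (293,180) and the bracket hole near (200,262).

```bash
cat > h.py <<'E'
from workcell import bot
import cv2,numpy as np
from scipy.spatial.transform import Rotation as R
def ray(c,u,v):
    f=c["img"].shape[0]/2/np.tan(np.radians(c["vfov"]/2))
    d=R.from_euler('xyz',c["attitude"],degrees=True).apply([(u-c["cx"])/f,(v-c["cy"])/f,1])
    return np.array(c["xyz"]),d
def onz(c,u,v,z):
    p,d=ray(c,u,v);return p+d*(z-p[2])/d[2]
def proj(c,P):
    f=c["img"].shape[0]/2/np.tan(np.radians(c["vfov"]/2))
    q=R.from_euler('xyz',c["attitude"],degrees=True).inv().apply(np.array(P)-c["xyz"])
    return q[...,:2]/q[...,2:]*f+[c["cx"],c["cy"]]
E
python3 - <<'E'
from h import *
t=bot.camera("top");s=bot.camera("scene")
crop=lambda c,u,v,w,k:cv2.resize(c["img"][v-w:v+w,u-w:u+w],None,fx=k,fy=k,interpolation=cv2.INTER_CUBIC)
a=np.hstack([crop(t,294,223,24,8),crop(t,183,192,24,8)])
b=np.hstack([crop(s,293,180,24,8),crop(s,200,265,24,8)])
im=np.clip(np.vstack([a,b])[:600*2].astype(float)*1.5,0,255).astype(np.uint8)
im=cv2.resize(im,(600,600));cv2.imwrite("pics/crop1.png",im)
# rack mask
hsv=cv2.cvtColor(t["img"],cv2.COLOR_BGR2HSV)
m=cv2.inRange(hsv,(8,90,90),(22,255,255));m[:180]=0;m[250:]=0;m[:,:265]=0;m[:,370:]=0
p=cv2.findNonZero(m);r=cv2.minAreaRect(p);bx=cv2.boxPoints(r)
print(r);print(np.array([onz(t,*q,0.07) for q in bx]).round(4))
for n,u,v,z in(("lock",294,223,.1),("plain",341,211,.1),("mouth",181,192,.081)):print(n,onz(t,u,v,z).round(4))
E
```

```text
((315.9302062988281, 216.79150390625), (27.30030059814453, 77.80062866210938), 74.21924591064453)
[[ 0.4604 -0.0902  0.07  ]
 [ 0.5145 -0.2827  0.07  ]
 [ 0.4471 -0.3008  0.07  ]
 [ 0.3932 -0.109   0.07  ]]
lock [ 0.4385 -0.137   0.1   ]
plain [ 0.4682 -0.254   0.1   ]
mouth [0.5175 0.15   0.081 ]
```

View pics/crop1.png

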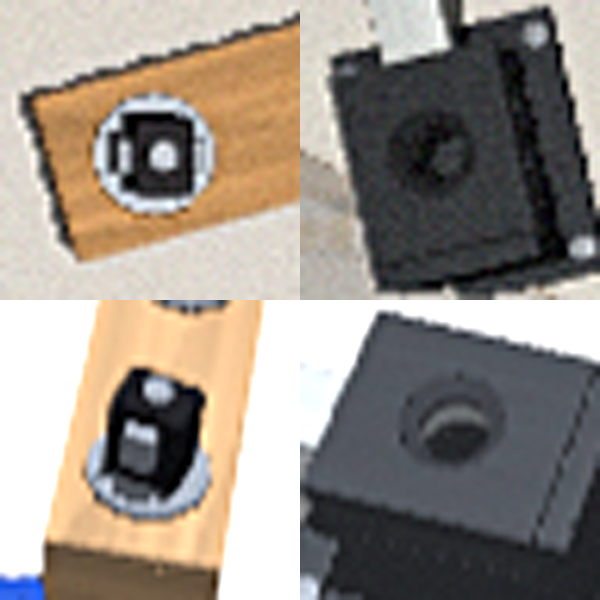

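The crops show the lock pin's flange centred at top (294.6,223.6) and scene (292.7,184). The buttons lie roughly along the image horizontal (world y). The mouth is at top (179.8,192) and scene (200.5,260).

Run:
```python
from h import *
t=bot.camera("top");s=bot.camera("scene");w=bot.camera("wrist")
print("flange",onz(t,294.3,223.3,.075),onz(s,292.5,183.8,.075))
print("mouth",onz(t,179.5,191.6,.081),onz(s,200.2,259.5,.081))
o=bot.get_obs();T=R.from_euler('xyz',o['tcp_rot'],degrees=True)
print("wrist in tool",T.inv().apply(np.array(w['xyz'])-o['ee_pos']),(T.inv()*R.from_euler('xyz',w['attitude'],degrees=True)).as_euler('xyz',degrees=True),w['vfov'])
print(T.as_matrix().round(3)); print(T.inv().apply(np.array([.441,-.137,.28])-o['ee_pos']))
```

```text
flange [ 0.43722305 -0.13977663  0.075     ] [ 0.4356096  -0.13330193  0.075     ]
mouth [0.51857588 0.15386947 0.081     ] [0.51852435 0.15415384 0.081     ]
wrist in tool [ 0.0752432  -0.00036521 -0.14230187] [-1.74613882e+01  1.98401892e-02  9.00353395e+01] 71.07492836305278
[[ 0.955  0.295 -0.   ]
 [ 0.295 -0.955  0.   ]
 [-0.    -0.    -1.   ]]
[ 0.38088127 -0.28882851 -0.04878022]
```

Call:
play_rows(
  steps=[
    [[0.0252,-0.0192,-0.0013,0],[0.0252,-0.0192,-0.0013,0],[0.0252,-0.0192,-0.0013,0],[0.0252,-0.0192,-0.0013,0],[0.0252,-0.0192,-0.0013,0]],
  ],
)

```text
time: 0.77
ee_pos: [0.255, -0.3953, 0.2378]
tcp_rot: [180.0, -0.0, 17.2]
wrist_force: [0.7, -0.8, -0.3]
opening: 0.0854
grasp_force: 0.0
```

Call:
play_rows(
  steps=[
    [[0.0252,-0.0192,-0.0013,0],[0.0252,-0.0192,-0.0013,0],[0.0252,-0.0192,-0.0013,0],[0.0252,-0.0192,-0.0013,0],[0.0252,-0.0192,-0.0013,0]],
  ],
)

```text
time: 1.18
ee_pos: [0.3471, -0.2662, 0.2445]
tcp_rot: [180.0, -0.0, 17.2]
wrist_force: [0.3, -0.8, -0.9]
opening: 0.0854
grasp_force: 0.0
```

Call:
play_rows(
  steps=[
    [[0.0252,-0.0192,-0.0013,0],[0.0252,-0.0192,-0.0013,0],[0.0252,-0.0192,-0.0013,0],[0.0252,-0.0192,-0.0013,0],[0.0252,-0.0192,-0.0013,0]],
  ],
)

```text
time: 1.6
ee_pos: [0.4392, -0.1372, 0.251]
tcp_rot: [180.0, -0.0, 17.2]
wrist_force: [0.7, -0.8, 0.6]
opening: 0.0851
grasp_force: 0.0
```

Run:
```python
from h import *
w=bot.camera("wrist");o=bot.get_obs();print(o['time'],o['ee_pos'],o['tcp_rot'],o['wrist_force'],o['q'])
im=w["img"];print(proj(w,[[.437,-.139,.117],[.437,-.139,.075]]))
u,v=proj(w,[.437,-.139,.1]).astype(int);y=max(v-80,0);x=max(u-100,0);print(x,y)
c=cv2.resize(im[y:y+150,x:x+200],None,fx=4,fy=4,interpolation=cv2.INTER_CUBIC);cv2.imwrite("pics/w1.png",c)
```

```text
1.65 [ 0.44152353 -0.13396291  0.25075193] [-1.79932046e+02 -1.03078098e-01  1.72971534e+01] [-0.3724946   3.91836589 -1.56059955] [-1.69488793e+01 -6.66359835e+00  7.55584908e-01  9.73722170e+01
  1.14179821e-01  1.45753953e+02]
[[256.0847346  179.19175956]
 [255.90343754 169.84116404]]
156 95
```

View pics/w1.png

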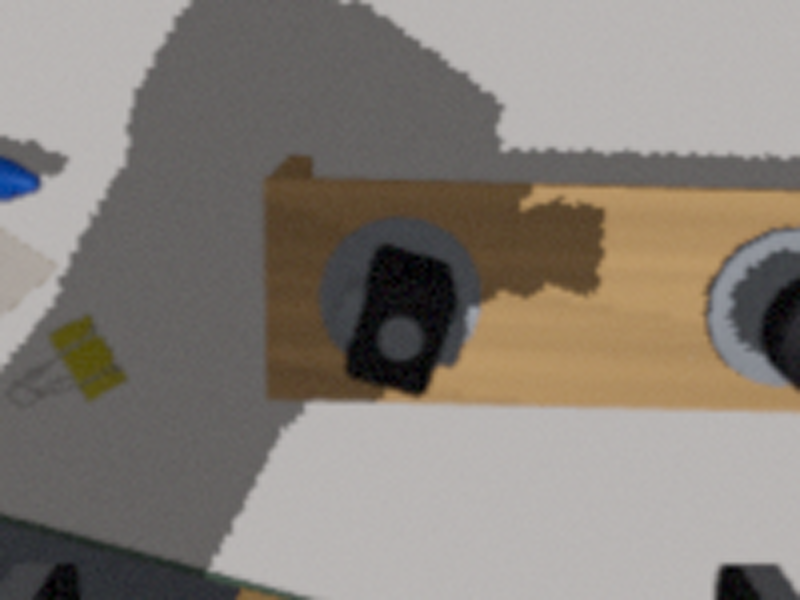

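The wrist view confirms the position: the head-top dot is at about (255.9,179.4), against (256.1,179.2) predicted. The head is turned about 15° from the fingers' closing line, so I'll refine that angle from the mask.

Run:
```python
from h import *
w=bot.camera("wrist");g=cv2.cvtColor(w["img"],cv2.COLOR_BGR2GRAY)
G=cv2.resize(g[140:200,230:290],None,fx=8,fy=8,interpolation=cv2.INTER_CUBIC)
for th in(25,35):
    m=(G<th).astype(np.uint8)*255
    cs,_=cv2.findContours(m,cv2.RETR_EXTERNAL,cv2.CHAIN_APPROX_NONE);c=max(cs,key=cv2.contourArea)
    a=cv2.approxPolyDP(cv2.convexHull(c),6,True)[:,0]/8+[230,140]
    print(th,cv2.minAreaRect(c)[2])
    P=np.array([onz(w,*q,.117) for q in a])
    for i in range(len(P)):
        d=P[(i+1)%len(P)]-P[i];print(a[i],np.hypot(*d[:2]).round(4),(np.degrees(np.arctan2(d[1],d[0]))%90).round(1))
o=bot.get_obs();print(o['time'],o['ee_pos'],o['tcp_rot'])
print(onz(w,255.8,179.2,.117))
```

```text
25 15.309274673461914
[254.  159.5] 0.0155 1.4
[268.25 163.5 ] 0.0025 75.0
[270.25 164.75] 0.0042 32.8
[271.25 168.5 ] 0.0081 21.1
[271.625 175.875] 0.0217 87.9
[264.625 194.125] 0.0024 59.3
[263.  195.5] 0.0123 7.8
[251.875 193.75 ] 0.0077 80.8
[245.5  190.75] 0.0078 13.7
[245.875 183.875] 0.0253 2.0
[252.  161.5] 0.003 62.7
35 15.468339920043945
[254.25  159.125] 0.0178 89.0
[270.375 164.375] 0.0047 34.7
[271.625 168.5  ] 0.0085 20.1
[271.875 176.25 ] 0.0238 85.2
[263.25  195.875] 0.0125 8.0
[251.875 194.125] 0.0079 81.7
[245.25  191.125] 0.0083 14.8
[245.5  183.75] 0.0263 1.4
[252.125 160.5  ] 0.0027 50.5
1.7 [ 0.44027848 -0.13578287  0.25064035] [-1.79968143e+02 -3.11494857e-02  1.74111238e+01]
[ 0.43947172 -0.13523296  0.117     ]
```

Call:
play_rows(
  steps=[
    [[0,0,0,0.09],[0,0,0,0.09],[0,0,0,0.09],[0,0,0,0],[0,0,0,0]],
  ],
)

```text
time: 2.12
ee_pos: [0.4383, -0.139, 0.2508]
tcp_rot: [180.0, 0.0, 1.8]
wrist_force: [0.1, 0.2, 0.8]
opening: 0.0853
grasp_force: 0.0
```

Run:
```python
from h import *
w=bot.camera("wrist");o=bot.get_obs();print(o['time'],o['ee_pos'],o['tcp_rot'])
im=w["img"];u,v=proj(w,[.437,-.138,.1]).astype(int);y=v-40;x=u-50;print(x,y,proj(w,[[.437,-.138,.117],[.437,-.138,.075]]))
cv2.imwrite("pics/w2.png",np.clip(cv2.resize(im[y:y+75,x:x+100],None,fx=8,fy=8,interpolation=cv2.INTER_CUBIC)*1.6,0,255))
```

```text
2.1667 [ 0.43831542 -0.13902099  0.25085338] [ 1.79994597e+02 -4.95287374e-03  1.85928992e+00]
203 133 [[253.69260078 177.96561013]
 [253.80261535 168.73931063]][ WARN:0@0.241] global loadsave.cpp:1063 imwrite_ Unsupported depth image for selected encoder is fallbacked to CV_8U.
```

View pics/w2.png

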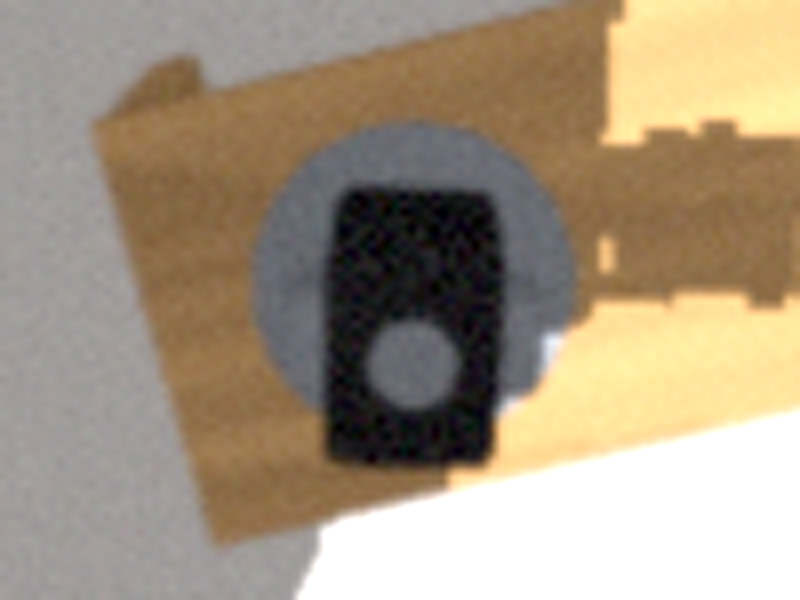

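The fingers are now square to the head, and the head-top dot at (254.8,178.5) puts the pin axis at about (0.437,-0.139). Next I go down to the pin and close.

Call:
play_rows(
  steps=[
    [[-0.0013,0,0.03,0],[0,0,0.03,0],[0,0,0.03,0],[0,0,0.03,0],[0,0,0.025,0]],
  ],
)

```text
time: 2.58
ee_pos: [0.4365, -0.1388, 0.1037]
tcp_rot: [-180.0, 0.1, 1.8]
wrist_force: [-0.1, -0.2, 0.0]
opening: 0.0853
grasp_force: 0.0
```

Call:
play_rows(
  steps=[
    [[0,0,0.013,0],[0,0,0.012,0],[0,0,0,0],[0,0,0,0],[0,0,0,0]],
  ],
)

```text
time: 3.0
ee_pos: [0.4378, -0.139, 0.082]
tcp_rot: [180.0, -0.1, 1.7]
wrist_force: [0.9, -0.2, 0.1]
opening: 0.0855
grasp_force: 0.0
```

Call:
play_rows(
  steps=[
    [[0,0,0,0],[0,0,0,0],[0,0,0,0],[0,0,0,0],[0,0,0,0]],
  ],
  gripper=0.02,
  squeeze=40,
)

```text
time: 3.42
ee_pos: [0.4376, -0.1388, 0.0815]
tcp_rot: [180.0, -0.1, 1.7]
wrist_force: [-2.6, 0.6, 10.3]
opening: 0.0256
grasp_force: 7.5
```

Call:
play_rows(
  steps=[
    [[0,0,0,0],[0,0,0,0],[0,0,0,0],[0,0,0,0],[0,0,0,0]],
  ],
)

```text
time: 3.83
ee_pos: [0.4376, -0.1387, 0.0817]
tcp_rot: [180.0, -0.1, 1.7]
wrist_force: [-0.7, 0.9, 6.6]
opening: 0.0237
grasp_force: 40.2
```

Call:
play_rows(
  steps=[
    [[0,0,-0.008,0],[0,0,-0.015,0],[0,0,-0.02,0],[0,0,-0.025,0],[0,0,-0.025,0]],
  ],
)

```text
time: 4.25
ee_pos: [0.4367, -0.1386, 0.1747]
tcp_rot: [-180.0, 0.1, 1.7]
wrist_force: [0.7, 0.3, -2.0]
opening: 0.0236
grasp_force: 39.2
```

Call:
play_rows(
  steps=[
    [[0,0,-0.025,0],[0,0,-0.022,0],[0,0,-0.01,0],[0,0,0,0],[0,0,0,0]],
  ],
)

```text
time: 4.67
ee_pos: [0.4373, -0.1387, 0.2303]
tcp_rot: [-180.0, 0.0, 1.7]
wrist_force: [1.1, 0.4, -2.3]
opening: 0.0238
grasp_force: 39.2
```

Run:
```python
from h import *
t=bot.camera("top");w=bot.camera("wrist");o=bot.get_obs();print(o['time'],o['ee_pos'],o['tcp_rot'],o['opening'],o['grasp_force'],o['wrist_force'])
im=np.hstack([cv2.resize(w["img"],(400,300)),cv2.resize(t["img"][140:260,140:300],(400,300))]);cv2.imwrite("pics/lift.png",im)
T=R.from_euler('xyz',o['tcp_rot'],degrees=True)
print(T.inv().apply(np.array([.5185,.154,.242])-o['ee_pos']))
```

```text
4.7667 [ 0.43676294 -0.13856628  0.22917258] [-1.79956693e+02  1.24726653e-01  1.70930688e+00] 0.023353910356932215 39.18718099594116 [ 0.20121491 -0.04188361 -1.98716843]
[ 0.09039939 -0.29000775 -0.01280504]
```

View pics/lift.png

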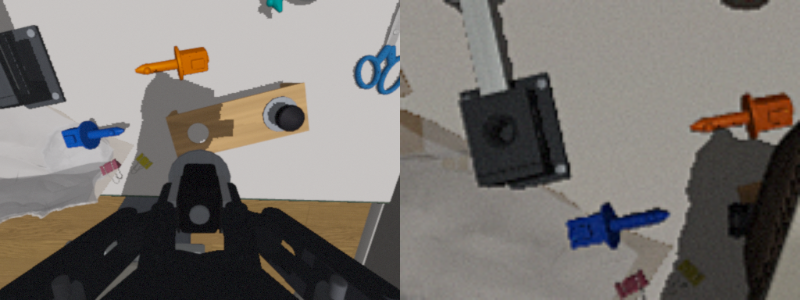

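The pin is held upright and its buttons are flush. The blue and orange decoys have tipped over by themselves, and were already down in the first wrist view. Next I carry the pin over the mouth.

Call:
play_rows(
  steps=[
    [[0.0072,-0.015,-0.0013,0],[0.0072,-0.022,-0.0013,0],[0.0072,-0.0265,-0.0013,0],[0.0072,-0.0265,-0.0013,0],[0.0072,-0.0265,-0.0013,0]],
  ],
)

```text
time: 5.18
ee_pos: [0.4693, -0.0201, 0.2358]
tcp_rot: [-180.0, 0.1, 1.7]
wrist_force: [0.5, -0.2, -1.8]
opening: 0.0237
grasp_force: 39.2
```

Call:
play_rows(
  steps=[
    [[0.0072,-0.0265,-0.0013,0],[0.0072,-0.0265,-0.0013,0],[0.0072,-0.0265,-0.0013,0],[0.0072,-0.0265,-0.0013,0],[0.0072,-0.0265,-0.0013,0]],
  ],
)

```text
time: 5.6
ee_pos: [0.5032, 0.0623, 0.2445]
tcp_rot: [-177.8, 0.1, 5.9]
wrist_force: [-0.4, 0.4, -0.9]
opening: 0.0232
grasp_force: 39.3
```

Call:
play_rows(
  steps=[
    [[0.0072,-0.0225,0,0],[0.0072,-0.014,0,0],[0.004,-0.004,0,0],[0,0,0,0],[0,0,0,0]],
  ],
)

```text
time: 6.02
ee_pos: [0.5193, 0.0832, 0.2467]
tcp_rot: [-176.9, 0.1, 7.5]
wrist_force: [-0.4, 0.4, -2.1]
opening: 0.0235
grasp_force: 39.3
```

Run:
```python
from h import *
s=bot.camera("scene");w=bot.camera("wrist");o=bot.get_obs();print(o['time'],o['ee_pos'],o['tcp_rot'],o['opening'],o['grasp_force'])
p=o['ee_pos']+np.array([0,0,-.0117]);print(proj(s,[p,p-[0,0,.064],[.5185,.154,.081]]))
im=cv2.resize(s["img"][110:310,100:300],(600,600),interpolation=cv2.INTER_CUBIC);cv2.imwrite("pics/over.png",np.clip(im*1.5,0,255).astype(np.uint8))
cv2.imwrite("pics/overw.png",w["img"])
```

```text
6.1167 [0.51905826 0.08309799 0.24694131] [-1.76924725e+02  3.41581198e-02  7.48536763e+00] 0.023811973812565557 39.305527210235596
[[211.72606767 188.54028408]
 [214.49274358 209.24511286]
 [200.25042796 259.44712915]]
```

View pics/over.png

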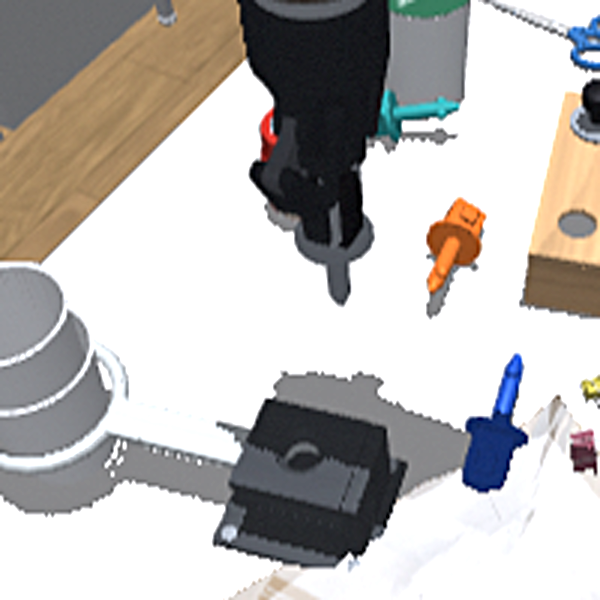

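The last joint ran into its range near 180°, which is why the arm stopped short and tilted. The pin's yaw in the hole is free, so I'll turn the tool back for margin.

Call:
play_rows(
  steps=[
    [[0,0,0,-0.1],[0,0,0,-0.12],[0,0,0,-0.12],[0,0,0,-0.1],[0,0,0,0]],
  ],
)

```text
time: 6.53
ee_pos: [0.519, 0.0831, 0.2472]
tcp_rot: [-177.2, -1.3, 32.9]
wrist_force: [1.3, 0.2, -1.0]
opening: 0.0237
grasp_force: 39.3
```

Call:
play_rows(
  steps=[
    [[0,0,0,0],[0,0,0,0],[0,0,0,0],[0,0,0,0],[0,0,0,0]],
  ],
)

```text
time: 6.95
ee_pos: [0.5192, 0.0836, 0.2469]
tcp_rot: [-177.2, -1.3, 32.7]
wrist_force: [-0.6, 0.3, -0.8]
opening: 0.0238
grasp_force: 39.3
```

Run:
```python
from h import *
o=bot.get_obs();print(o['time'],o['ee_pos'],o['tcp_rot'],o['opening'],o['grasp_force'],o['q'])
T=R.from_euler('xyz',o['tcp_rot'],degrees=True)
print(T.inv().apply(np.array([.5185,.154,.23])-o['ee_pos']))
```

```text
6.95 [0.51917014 0.08355147 0.24694503] [-177.19535283   -1.28990556   32.65074653] 0.02379894738690254 39.30983617901802 [  7.47000958   2.0065895    8.66251595  96.68296733   3.08672034
 154.78695619]
[ 0.03705298 -0.05873579  0.02068241]
```

Run:
```python
from h import *
o=bot.get_obs()
T=R.from_euler('xyz',o['tcp_rot'],degrees=True);M=T.as_matrix()
z=M[:,2];print("tilt",z,np.degrees(np.arccos(-z[2])))
a=np.cross(z,[0,0,1]);a/=np.linalg.norm(a)
l=T.inv().apply(a);ang=np.arctan2(-l[0],l[1]);print("turn",ang,(ang+np.pi/2)%np.pi-np.pi/2)
```

```text
tilt [-0.00746782  0.05332911 -0.99854907] 3.0868386632746345
turn -1.1395101040660158 -1.1395101040660158
```

The 3.1° tilt stays in the commanded pose, and rows can't undo it. I'll turn the tool so the closing line lies along the tilt axis. The pin can then pivot flat between the pads as the flange seats.

Call:
play_rows(
  steps=[
    [[0,0,0,-0.114],[0,0,0,-0.114],[0,0,0,-0.114],[0,0,0,-0.114],[0,0,0,-0.114]],
  ],
)

```text
time: 7.37
ee_pos: [0.5192, 0.0836, 0.2469]
tcp_rot: [-178.3, -2.6, 65.6]
wrist_force: [-0.6, 0.2, -1.6]
opening: 0.0237
grasp_force: 39.3
```

Call:
play_rows(
  steps=[
    [[0,0,0,-0.114],[0,0,0,-0.114],[0,0,0,-0.114],[0,0,0,-0.114],[0,0,0,-0.114]],
  ],
)

```text
time: 7.78
ee_pos: [0.5192, 0.0836, 0.2469]
tcp_rot: [180.0, -3.1, 98.3]
wrist_force: [1.2, -0.2, -1.0]
opening: 0.0233
grasp_force: 39.3
```

Call:
play_rows(
  steps=[
    [[0,0,0,0],[0,0,0,0],[0,0,0,0],[0,0,0,0],[0,0,0,0]],
  ],
)

```text
time: 8.2
ee_pos: [0.5192, 0.0836, 0.2469]
tcp_rot: [-180.0, -3.1, 98.0]
wrist_force: [-0.1, 0.4, -1.5]
opening: 0.0235
grasp_force: 39.3
```

```bash
cat > g.py <<'E'
from h import *
import sys
def go(P,d):  # shift in tool axes bringing the point d beyond TCP (tool z) to world P
    o=bot.get_obs();T=R.from_euler('xyz',o['tcp_rot'],degrees=True)
    print(o['time'],np.round(o['ee_pos'],4),np.round(o['tcp_rot'],2),o['opening'],o['wrist_force'].round(1),np.round(o['q'],1))
    p=o['ee_pos']+T.apply([0,0,d]);print("point",p.round(4),"shift",T.inv().apply(np.array(P)-p).round(4),"down 10mm",T.inv().apply([0,0,-.01]).round(5))
E
python3 -c "
from g import *
go([.5185,.154,.135],.0757)"
```

```text
8.2 [0.5192 0.0836 0.2469] [-180.     -3.09   97.95] 0.023531260681030064 [-0.1  0.4 -1.5] [ 7.5  2.   8.7 96.7  3.1 89.5]
point [0.5186 0.0876 0.1714] shift [0.0637 0.0091 0.0398] down 10mm [-0.00054  0.       0.00999]
```

Call:
play_rows(
  steps=[
    [[0.01,0.0014,0.005,0],[0.015,0.0021,0.008,0],[0.017,0.0025,0.0105,0],[0.0137,0.002,0.0098,0],[0.008,0.0011,0.0065,0]],
  ],
)

```text
time: 8.62
ee_pos: [0.5186, 0.1517, 0.2093]
tcp_rot: [-179.9, -3.1, 98.1]
wrist_force: [-0.2, 0.4, -1.4]
opening: 0.0238
grasp_force: 39.3
```

Call:
play_rows(
  steps=[
    [[0,0,0,0],[0,0,0,0],[0,0,0,0],[0,0,0,0],[0,0,0,0]],
  ],
)

```text
time: 9.03
ee_pos: [0.5193, 0.1494, 0.2112]
tcp_rot: [179.9, -3.1, 98.0]
wrist_force: [0.4, -0.5, -1.1]
opening: 0.0236
grasp_force: 39.3
```

Run:
```python
from g import *
go([.5185,.154,.105],.0757)
s=bot.camera("scene");w=bot.camera("wrist");t=bot.camera("top");o=bot.get_obs()
T=R.from_euler('xyz',o['tcp_rot'],degrees=True);f,p=[o['ee_pos']+T.apply([0,0,d]) for d in(.0117,.0757)]
print(proj(s,[f,p,[.5185,.154,.081]]),proj(w,[f,p,[.5185,.154,.081]]))
a=cv2.resize(s["img"][160:300,130:270],(400,400),interpolation=cv2.INTER_CUBIC);b=cv2.resize(w["img"],(400,300))
im=np.zeros((400,800,3),np.uint8);im[:,:400]=a;im[:300,400:]=b
cv2.imwrite("pics/over2.png",np.clip(im*1.5,0,255).astype(np.uint8))
```

```text
9.0333 [0.5193 0.1494 0.2112] [179.94  -3.09  98.  ] 0.023631431555835407 [ 0.4 -0.5 -1.1] [14.4  2.8  5.5 92.3  3.1 96.4]
point [0.5188 0.1535 0.1356] shift [-0.0011 -0.0002  0.0306] down 10mm [-5.40e-04 -1.00e-05  9.99e-03]
[[193.99601695 225.72495273]
 [197.24545003 245.54395431]
 [200.25042796 259.44712915]] [[257.00763219 229.50660543]
 [256.4806774  196.05809761]
 [256.11908205 181.30614809]]
```

View pics/over2.png

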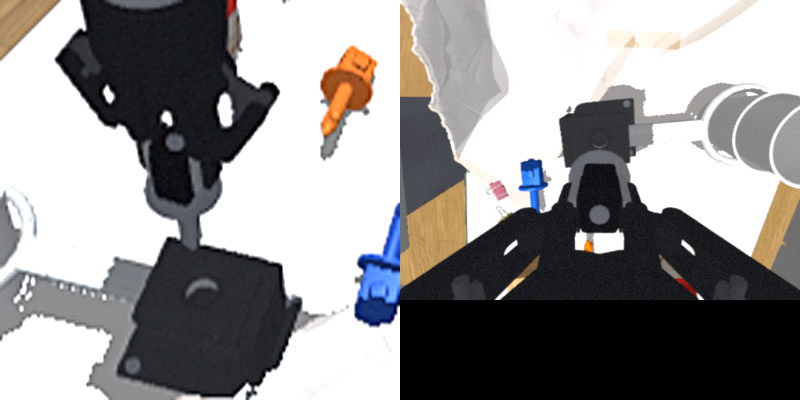

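The view agrees with the computed tip, which is at scene (197.5,246.8). The hole is within about 1.5 mm of the estimate. I'll go straight down and watch the wrist force.

Call:
play_rows(
  steps=[
    [[0.0003,-0.001,0.01,0],[-0.0005,0,0.01,0],[-0.0005,0,0.01,0],[-0.0005,0,0.01,0],[-0.0005,0,0.01,0]],
  ],
)

```text
time: 9.6
ee_pos: [0.5175, 0.1507, 0.1589]
tcp_rot: [-179.9, -3.1, 98.1]
wrist_force: [0.3, -0.5, -1.2]
opening: 0.0236
grasp_force: 39.3
```

Call:
play_rows(
  steps=[
    [[-0.0003,0,0.006,0],[-0.0003,0,0.006,0],[-0.0003,0,0.006,0],[-0.0003,0,0.006,0],[-0.0003,0,0.006,0]],
  ],
)

```text
time: 10.02
ee_pos: [0.518, 0.151, 0.1302]
tcp_rot: [180.0, -3.1, 98.1]
wrist_force: [-0.2, -0.2, -0.8]
opening: 0.0235
grasp_force: 39.3
```

```bash
python3 -c "
from g import *
go([.5178,.1535,.081],.0117)"
```

```text
10.0167 [0.518  0.151  0.1302] [179.97  -3.09  98.06] 0.02349510101086646 [-0.2 -0.2 -0.8] [14.6  2.3 -4.  83.4  3.1 96.6]
point [0.5179 0.1516 0.1185] shift [-0.0001  0.0002  0.0376] down 10mm [-0.00054 -0.       0.00999]
```

Call:
play_rows(
  steps=[
    [[-0.0003,0,0.006,0],[-0.0003,0,0.006,0],[-0.0003,0,0.006,0],[-0.0003,0,0.006,0],[-0.0003,0,0.005,0]],
  ],
)

```text
time: 10.43
ee_pos: [0.5178, 0.151, 0.1008]
tcp_rot: [-180.0, -3.1, 98.1]
wrist_force: [0.4, 0.0, -2.0]
opening: 0.0235
grasp_force: 39.3
```

Call:
play_rows(
  steps=[
    [[-0.0001,0,0.002,0],[-0.0001,0,0.002,0],[-0.0001,0,0.001,0],[0,0,0,0],[0,0,0,0]],
  ],
)

```text
time: 10.85
ee_pos: [0.518, 0.151, 0.0968]
tcp_rot: [180.0, -3.1, 98.1]
wrist_force: [-0.2, -0.5, -1.8]
opening: 0.0233
grasp_force: 39.3
```

Call:
play_rows(
  steps=[
    [[0,0,0.001,0],[-0.0001,0,0.001,0],[0,0,0.001,0],[0,0,0,0],[0,0,0,0]],
  ],
)

```text
time: 11.27
ee_pos: [0.518, 0.1511, 0.0938]
tcp_rot: [180.0, -3.1, 98.1]
wrist_force: [-0.2, -0.2, 1.8]
opening: 0.0239
grasp_force: 39.7
```

Contact is starting. I'll go on in small steps.

Call:
play_rows(
  steps=[
    [[0,0,0.0005,0],[0,0,0.0005,0],[0,0,0,0],[0,0,0,0],[0,0,0,0]],
  ],
)

```text
time: 11.68
ee_pos: [0.518, 0.1511, 0.0937]
tcp_rot: [179.9, -3.1, 98.1]
wrist_force: [-3.4, -1.2, 8.9]
opening: 0.0235
grasp_force: 41.2
```

Call:
play_rows(
  steps=[
    [[0,0,0.0005,0],[0,0,0.0005,0],[0,0,0,0],[0,0,0,0],[0,0,0,0]],
  ],
)

```text
time: 12.1
ee_pos: [0.518, 0.1512, 0.0936]
tcp_rot: [179.9, -3.1, 98.1]
wrist_force: [-6.1, -3.0, 14.9]
opening: 0.0237
grasp_force: 42.4
```

Call:
play_rows(
  steps=[
    [[0,0,0.0007,0],[0,0,0.0008,0],[0,0,0,0],[0,0,0,0],[0,0,0,0]],
  ],
)

```text
time: 12.52
ee_pos: [0.518, 0.1514, 0.0934]
tcp_rot: [179.8, -3.1, 98.1]
wrist_force: [-10.7, -1.8, 23.8]
opening: 0.0237
grasp_force: 41.4
```

Call:
play_rows(
  steps=[
    [[0,0,0.0007,0],[0,0,0.0008,0],[0,0,0,0],[0,0,0,0],[0,0,0,0]],
  ],
)

```text
time: 12.93
ee_pos: [0.5179, 0.1522, 0.0924]
tcp_rot: [179.8, -3.2, 98.1]
wrist_force: [-12.4, 2.5, 27.9]
opening: 0.0238
grasp_force: 39.3
```

Run:
```python
from g import *
go([.5178,.1535,.081],.0117)
o=bot.get_obs();print(o['torque'])
s=bot.camera("scene");w=bot.camera("wrist");t=bot.camera("top")
a=cv2.resize(s["img"][190:310,140:260],(400,400),interpolation=cv2.INTER_CUBIC);b=cv2.resize(w["img"][140:300,176:336],(400,400),interpolation=cv2.INTER_CUBIC)
cv2.imwrite("pics/in.png",np.clip(np.hstack([a,b])*2.0,0,255).astype(np.uint8))
```

```text
12.9333 [0.5179 0.1522 0.0924] [179.81  -3.21  98.08] 0.023805209784434473 [-12.4   2.5  27.9] [14.7  2.5 -7.9 79.   3.2 96.6]
point [0.5179 0.1528 0.0808] shift [ 0.0007  0.     -0.0002] down 10mm [-5.60e-04 -3.00e-05  9.98e-03]
[ 0.13259378  2.6859394  -0.2155322 ]
```

View pics/in.png

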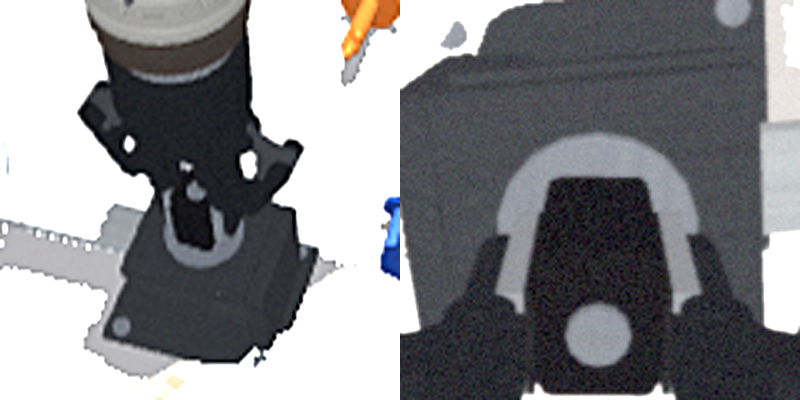

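The flange is on the bracket. TCP height fell 1.4 mm after first contact, which matches the pivot from 3.1° to flat. One more small push will confirm it has stopped.

Call:
play_rows(
  steps=[
    [[0,0,0.0007,0],[0,0,0.0008,0],[0,0,0,0],[0,0,0,0],[0,0,0,0]],
  ],
)

```text
time: 13.5
ee_pos: [0.5179, 0.1525, 0.092]
tcp_rot: [179.8, -3.2, 98.1]
wrist_force: [-16.2, 1.0, 37.4]
opening: 0.0234
grasp_force: 40.8
```

Call:
play_rows(
  steps=[
    [[0,0,-0.001,0],[0,0,-0.001,0],[0,0,-0.001,0],[0,0,0,0],[0,0,0,0]],
  ],
)

```text
time: 13.92
ee_pos: [0.518, 0.1523, 0.0922]
tcp_rot: [179.9, -3.2, 98.1]
wrist_force: [-6.2, 4.4, 14.8]
opening: 0.0236
grasp_force: 40.0
```

Still seated (z 0.0922) with a light push of 15 N. Releasing.

Call:
play_rows(
  steps=[
    [[0,0,-0.0005,0],[0,0,0,0],[0,0,0,0],[0,0,0,0],[0,0,0,0]],
  ],
  gripper=0.075,
)

```text
time: 14.33
ee_pos: [0.5178, 0.1511, 0.0903]
tcp_rot: [-180.0, -3.1, 98.0]
wrist_force: [-0.3, -0.5, 0.8]
opening: 0.0749
grasp_force: 0.0
```

Call:
play_rows(
  steps=[
    [[0,0,0,0],[0,0,0,0],[0,0,0,0],[0,0,0,0],[0,0,0,0]],
  ],
)

```text
time: 14.75
ee_pos: [0.5178, 0.1512, 0.0905]
tcp_rot: [180.0, -3.1, 98.1]
wrist_force: [-0.0, 0.6, -0.5]
opening: 0.0749
grasp_force: 0.0
```

Call:
play_rows(
  steps=[
    [[0.0005,0,-0.01,0],[0.0011,0,-0.02,0],[0.0011,0,-0.02,0],[0.0016,0,-0.03,0],[0.0016,0,-0.03,0]],
  ],
)

```text
time: 15.17
ee_pos: [0.5174, 0.151, 0.2022]
tcp_rot: [-180.0, -3.1, 98.1]
wrist_force: [0.3, -0.6, 0.1]
opening: 0.0751
grasp_force: 0.0
```

Call:
play_rows(
  steps=[
    [[0,0,-0.02,0],[0,0,0,0],[0,0,0,0],[0,0,0,0],[0,0,0,0]],
  ],
)

```text
time: 15.58
ee_pos: [0.5176, 0.15, 0.2197]
tcp_rot: [-179.9, -3.1, 98.1]
wrist_force: [-0.9, -0.0, -0.9]
opening: 0.075
grasp_force: 0.0
```

Run:
```python
from g import *
go([.5178,.1535,.081],.0117)
s=bot.camera("scene");w=bot.camera("wrist")
u,v=proj(w,[.518,.153,.1]).astype(int);x=u-50;y=max(v-50,0);print(x,y)
a=cv2.resize(s["img"][200:300,150:250],(400,400),interpolation=cv2.INTER_CUBIC);b=cv2.resize(w["img"][y:y+100,x:x+100],(400,400),interpolation=cv2.INTER_CUBIC)
print(proj(w,[[.518,.153,.086],[.518,.153,.128]]),proj(s,[[.518,.153,.086],[.518,.153,.128]]))
cv2.imwrite("pics/out.png",np.clip(np.hstack([a,b])*2.5,0,255).astype(np.uint8))
```

```text
15.5833 [0.5176 0.15   0.2197] [-179.91   -3.08   98.05] 0.07503888849508947 [-0.9 -0.  -0.9] [14.5  2.9  6.5 93.4  3.1 96.5]
point [0.5175 0.1506 0.208 ] shift [-0.004   0.0009  0.127 ] down 10mm [-5.40e-04  1.00e-05  9.99e-03]
207 135
[[257.34492982 182.07421053]
 [257.63410797 192.56385793]] [[200.45057723 257.97152021]
 [198.11233958 247.38315238]]
```

View pics/out.png

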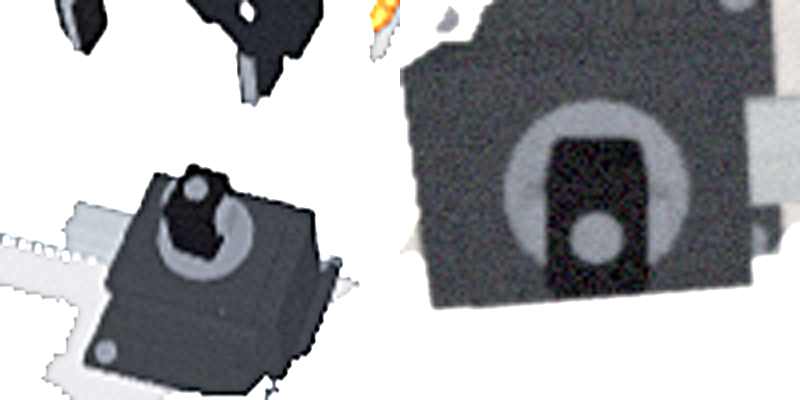

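The flange sits flat and centred on the bracket: wrist view (256.5,182.5), against (257.3,182.1) expected. The fingers are clear and the plain pin hasn't been touched.

```bash
python3 -c "
from workcell import bot
print(bot.job_done())"
```

```text
the job is handed in; nothing more can be done
None
```

I slid the lock pin down through the bracket with its buttons squeezed until the flange was home, then let go and handed the job in at about 15.6 s. The last pictures show the flange flat and centred, but they don't show the buttons or locking balls springing out. The plain pin was left in the rack.

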